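# Stack the covered snack box on the keyed tray

### The job

Take the covered snack box off the slanted stand by its bar grip and stack it level on the open tray that has an upright tab, turned so that the tab comes up through the notch in the box's rim and the rim lies flush on the tray. Lower it gently, without dropping it, let go, and leave the tray and everything else on the table where it stands.

Things in the scene. Friction and masses are not known exactly. Their poses are not given: they have to be found in the camera images.
- box_mid (a point): Centre, half-way up, of the covered snack box to be stacked (green, about 0.25 kg), 37 mm above its underside. z up through the lid, y along the grip towards the notch. It starts flat on the stand's face, foot against the lip, x up the slope, so z leans 30 degrees. Body 92 x 92 mm, lid top 40 mm above the underside; no part wider than the rim.
- box_foot (a point): Centre of the box's underside. Square foot 96 x 96 mm, 10 mm high (its lowest 4 mm only 90 x 90 mm); above it the square rim, 120 x 120 mm, from 10 to 16 mm above the underside. Axes as the box.
- box_grip (a point): Centre of the box's bar grip, a solid bar on the middle of the lid: 16 mm thick (x), 70 mm long (y), standing 34 mm high from the lid, 40 to 74 mm above the box's underside. This point is 57 mm above the underside. Axes as the box.
- box_notch (a point): Middle of the notch cut right through the rim of the box, in the middle of its +y side: 30 mm wide (x), 12 mm deep (y, from 48 mm off centre to the edge at 60 mm). This point is 54 mm from the box's axis, 13 mm above its underside. Axes as the box.
- keytray: The open square tray to stack on, loose, about 0.45 kg, green: 116 mm outside without the tab, 104 mm inside, 38 mm high. Origin: centre of its underside; z up, y towards its tab (the only tray with one). Stacked, the box's foot is inside the tray, rim on rim, the box's underside 28 mm above the tray's underside, axes parallel.
- tray_key (a point): The upright tab in the middle of the tray's +y side: 20 mm wide (x; its top 7 mm only 14 mm), 14 mm thick (y, 52 to 66 mm off centre, so it juts 8 mm out of the wall), rising 22 mm above the rim. This point is on the tab, 55 mm from the tray's axis, 3 mm above the rim; the notch's point comes to it when stacked. Axes as the tray.
- stand_face (a point): Middle of the face of the fixed plywood stand, 52 mm above the table. The face, 150 mm (slope) x 140 mm, slopes 30 degrees: it rises along the stand's +x, away from the robot, to 90 mm. The axes here are upright (z vertical). A lip 7 mm high crosses the face 48 mm down the slope from here.
- plaintray: Bystander: a second open tray, same size (116 x 116 x 38 mm) but without a tab. Origin: centre of underside.
- bowl: Bystander: white sauce bowl, 60 mm across, 28 mm high. Origin: centre of underside.
- marker: Bystander: marker pen lying along its x, about 120 mm long, 17 mm thick. Origin: near its middle, underside.
- spoon: Bystander: steel spoon lying along its x, 130 mm long. Origin: underside.
- cup1: Bystander: drink cup with black lid and short straw, 84 mm across, 160 mm high with the straw. Origin: centre of underside.
- cup2: Bystander: drink cup like the other. Origin: centre of underside.
- case: Bystander: black glasses case 60 x 155 x 36 mm. Origin: centre of underside.
- notebook: Bystander: notebook 90 x 130 x 14 mm lying flat. Origin: centre of underside.
Things that resemble listed ones, but are neither listed nor needed, are in the scene too. Leave any purple look-alike of the part that bears box_mid alone.

How it is judged:
By the outcome, as a careful person would: the job done as asked, in the order asked, and still so for the second after the job is handed in, with the robot touching nothing.
It also fails if it takes over 45 s, if anything falls off the work surface, if the arm or the gripper's body presses on something with over 40 N, if the wrist force passes 120 N, or if a joint passes its speed limit or range.

### The arm

A 7-joint arm with a two-finger parallel gripper is mounted at the origin on the work surface. World frame = base frame: x ahead of the robot, y to its left, z up, the work surface at z = 0. Lengths are in mm, angles in rad, forces in N, time in s.
With the tool pointing down it reaches from about 425 to 925 mm from the base axis. Payload 6.8 kg.
Tool frame: the origin (TCP) lies midway between the tips of the shut fingers; the grasp point (between the pads) lies r.pinch_z behind it (r.pinch_z is the distance from the TCP to the grasp point, in mm); x points along the fingers, y is the direction in which the jaws open and shut, and the axes are right-handed (so a half turn about x gives the same grasp; the last joint's range is limited). The gripper opens to 88 mm and grips with 3 to 60 N. Pads are 20 mm wide; open, the fingers measure 115 mm over their backs; the gripper's body (75 mm by 178 mm) begins 61 mm behind the grasp point.
Start: joints at [-1.397, 0.477, 0.022, 1.555, -0.011, 1.109, -0.083], TCP at [187.703, 648.394, 222.664] pointing down, gripper open.
Joint ranges: [-2.96, 2.96], [-0.34, 2.1], [-1.41, 1.46], [0.24, 2.44], [-1.37, 4.51], [0.17, 1.92], [-2.96, 2.96]. Speed limits (rad/s): [2.39, 2.39, 3.14, 3.14, 3.14, 3.14, 3.14].

### API

Orientations are given as a unit quaternion [w, x, y, z].
In Python, from rig import r, solver, viewer, job gives the robot as it stands. Calls block until the motion is done:
- r.movep(position, orientation): joint-space move of the TCP to a pose.
- r.move_straight(position, vel=150, rotation=None): straight line of the TCP; rotation=None keeps the orientation; vel is the mean speed in mm/s.
- r.goto_joints(angles): joint-space move.
- r.command_gripper(opening, grasp_force=None): finger opening in mm; grasp_force is the grip in N (None keeps the last); returns when the fingers have stopped.
- r.dwell(seconds).
- solver.solve_ik(position, orientation): joint angles nearest the present ones, or None.
- viewer.grab_frame(name): name is "scene" or "top"; returns the picture (384x512x3 uint8, blue, green, red); there is no depth.
- viewer.camera_params(name): a dict with "fx", "fy", "cx", "cy" (pixels), "eye" and "orientation" of the camera in the world. Camera axes: x right, y up, looking along -z (the intrinsics and any distortion apply to the point x, -y, -z); pixel columns grow to the right and rows downward; lengths in mm; the calibration is good to about 2 mm. A picture is of the moment at which its call begins. camera_params takes no time and is no camera call.
A pose or a line that the arm cannot do raises r.Unreachable and nothing moves.
- job.job_done(): hands the job in, once; it reports no verdict.
Trained networks look in the newest picture that a camera, given by its name, has taken for a name from the list of things; names that differ only in an ending like _2 or _b are one class to them, and where a whole thing is asked for, a point or a joint stands for the part that bears it (a point fixed in the world has none). Each returns a list of dicts, best first, with "score" (0 to 1); they miss things now and then, are a little off and sometimes report something else, mostly with a low value. They report only what shows in the picture. A call takes as long as a camera call. They do not tell look-alikes from the thing itself.
- viewer.outline_of(name, camera): "pixels" (384x512 bool, what is visible of it) and "box" ([left, top, width, height] in pixels, round what is visible of it).
Readings, each from a call of its own:
- r.get_time_s(): time.
- r.get_joints(): joint angles.
- r.get_joint_vel(): joint speeds.
- r.get_effort(): joint torques, N m.
- r.get_tool_pos(): TCP position.
- r.get_orientation(): TCP orientation.
- r.get_force(): force on the tool from outside, world axes, zero at the start.
- r.get_ft_torque(): the same for the moment, N m.
- r.get_grip_width(): finger opening in mm.
Only numpy, scipy, OpenCV 4.12 (cv2) and the standard library are available. Lean on these libraries where they do the work, as an engineer would, in place of code of your own. Each camera call takes 0.05 s, during which the arm holds its last target.

## Working session

There is one attempt and no reset: what is moved stays moved. The work goes in short steps, each a Python script; the robot and the scene stay as the last script left them, time stands still between calls to the robot, and variables do not carry over. Pictures are saved under pics/ and viewed, and the job is handed in when it is done.

```bash
mkdir -p pics; ls
python3 - <<'E'
from rig import r, solver, viewer, job
import cv2
for n in ("scene","top"):
    im=viewer.grab_frame(n); cv2.imwrite(f"pics/{n}0.png",im)
    print(n,viewer.camera_params(n))
print(r.get_time_s(),r.pinch_z,r.get_orientation(),r.get_tool_pos())
E
```

```text
pics
scene {'fx': 366.8565325908889, 'fy': 366.8565325908889, 'cx': 259.5712473073441, 'cy': 191.6684266574467, 'eye': array([1167.69924251, -290.76831479,  684.91666789]), 'orientation': array([0.7742697 , 0.36289152, 0.21272843, 0.47282427])}
top {'fx': 473.8298251408585, 'fy': 473.8298251408585, 'cx': 259.9437558847982, 'cy': 191.63551754452155, 'eye': array([ 365.88306937,   38.83431918, 1393.92162043]), 'orientation': array([-0.69835861, -0.05003267,  0.05125151,  0.71215537])}
0.1 18.700000000000003 [ 0.70006356  0.09872476  0.70013993 -0.09984242] [187.55946411 647.88641807 221.78974815]
```

View pics/scene0.png

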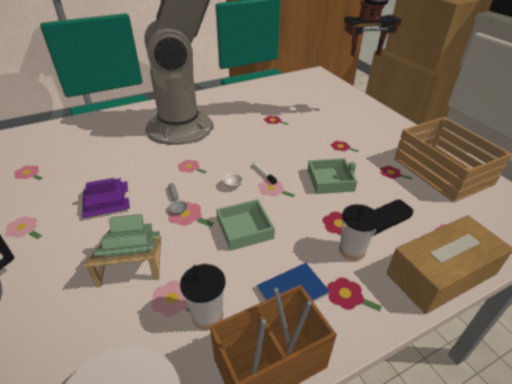

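View pics/top0.png

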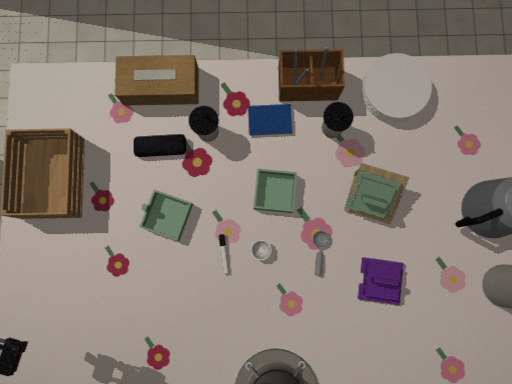

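Both cameras agree. In the top view the green box on its stand is at (375,195), the purple look-alike at (382,281), the plain tray at (275,191), and the tabbed tray at (167,215) with its tab at about (146,208). The gripper is at (10,355).

```bash
cat > h.py <<'E'
import numpy as np, cv2
from scipy.spatial.transform import Rotation as R
from rig import r, solver, viewer, job
def cam(n):
    p=viewer.camera_params(n); q=p["orientation"]; M=R.from_quat([q[1],q[2],q[3],q[0]]).as_matrix()
    return p,M
def proj(n,P):
    p,M=cam(n); c=(np.atleast_2d(P)-p["eye"])@M
    return np.c_[p["cx"]+p["fx"]*c[:,0]/-c[:,2], p["cy"]-p["fy"]*c[:,1]/-c[:,2]]
def back(n,uv,z):
    p,M=cam(n); d=M@np.array([(uv[0]-p["cx"])/p["fx"],-(uv[1]-p["cy"])/p["fy"],-1.])
    return p["eye"]+d*(z-p["eye"][2])/d[2]
E
python3 - <<'E'
from h import *
T=cv2.imread("pics/top0.png");S=cv2.imread("pics/scene0.png")
def crop(im,x,y,w,h,k): return cv2.resize(im[y:y+h,x:x+w],None,fx=k,fy=k,interpolation=cv2.INTER_CUBIC)
cv2.imwrite("pics/cA.png",np.hstack([crop(T,335,155,80,80,5),crop(S,75,190,100,100,4)]))
cv2.imwrite("pics/cB.png",np.hstack([crop(T,127,175,80,80,5),crop(S,290,140,80,80,5)]))
ims={n:viewer.grab_frame(n) for n in("scene","top")}
out={}
for n in ims:
  for nm in ["box_mid","keytray","plaintray","stand_face","cup1","bowl"]:
    try:
      for i,o in enumerate(viewer.outline_of(nm,n)):
        m=o["pixels"]; ys,xs=np.nonzero(m)
        print(n,nm,round(o["score"],2),o["box"],m.sum(),xs.mean().round(1),ys.mean().round(1)); out[f"{n}_{nm}_{i}"]=m
    except Exception as e: print(nm,e)
np.savez("out.npz",**out)
E
```

```text
scene box_mid 0.85 [84.4, 178.7, 44.7, 37.3] 1534 104.3 196.7
scene box_mid 0.78 [98.1, 214.3, 60.1, 44.2] 1804 126.9 236.3
scene box_mid 0.56 [84.4, 234.3, 77.3, 52.1] 1151 123.9 261.9
scene keytray 0.82 [308.8, 157.1, 45.2, 35.9] 1456 331.8 175.0
scene plaintray 0.81 [216.8, 197.6, 62.3, 55.2] 2100 244.7 224.0
scene stand_face 0.56 [83.5, 234.0, 77.2, 50.2] 1124 123.4 261.8
scene cup1 0.81 [339.0, 204.9, 42.8, 57.8] 1770 356.9 230.7
scene cup1 0.58 [181.0, 264.6, 48.1, 64.6] 2213 203.8 293.5
scene bowl 0.7 [217.8, 198.5, 60.6, 54.6] 2053 244.9 224.0
scene bowl 0.66 [220.4, 173.7, 23.4, 16.0] 255 232.3 179.9
top box_mid 0.94 [350.8, 171.4, 47.5, 46.2] 1681 372.6 194.3
top box_mid 0.85 [358.7, 257.3, 42.7, 45.4] 1743 380.2 280.7
top box_mid 0.6 [218.5, 234.4, 8.9, 40.4] 237 222.7 252.4
top keytray 0.73 [140.5, 188.7, 52.3, 51.2] 1785 165.4 214.4
top plaintray 0.82 [253.0, 168.4, 42.1, 41.1] 1649 274.3 190.3
top stand_face 0.93 [347.6, 164.3, 60.1, 59.5] 802 380.9 187.2
top cup1 0.78 [322.5, 101.5, 28.7, 37.5] 808 336.0 118.9
top cup1 0.57 [189.7, 105.4, 30.1, 36.8] 802 203.9 122.6
top bowl 0.73 [250.3, 243.6, 21.5, 14.1] 292 260.0 249.4
```

```bash
sleep 0
```

```text
(no output)
```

View pics/cA.png

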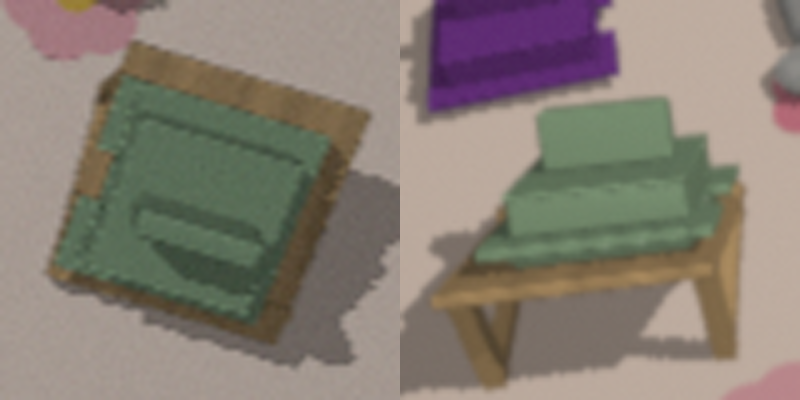

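View pics/cB.png

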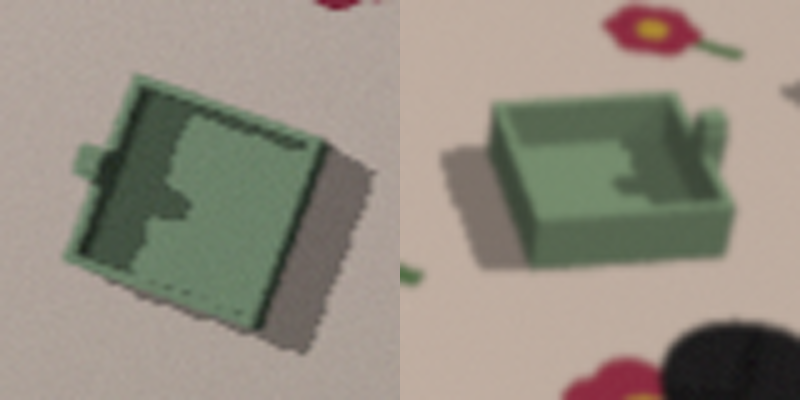

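```bash
cat > fit.py <<'E'
from h import *
from scipy.optimize import minimize
def cub(x0,x1,y0,y1,z0,z1): return np.array([[x,y,z] for x in(x0,x1) for y in(y0,y1) for z in(z0,z1)],float)
TRAY=[cub(-58,58,-58,58,0,38),cub(-10,10,52,66,0,53),cub(-7,7,52,66,53,60)]
TRAYB=[cub(-58,58,-58,58,0,38),cub(-10,10,52,66,20,53),cub(-7,7,52,66,53,60)]
RIM=[cub(-60,60,-60,48,10,16),cub(-60,-15,48,60,10,16),cub(15,60,48,60,10,16)]
BOX=[cub(-45,45,-45,45,0,4),cub(-48,48,-48,48,4,10),cub(-46,46,-46,46,10,40),cub(-8,8,-35,35,40,74)]+RIM
K=4
def render(n,parts,Rm,t):
    im=np.zeros((384*K,512*K),np.uint8)
    for c in parts:
        h=cv2.convexHull(((proj(n,c@Rm.T+t)+.5)*K-.5).astype(np.float32))
        cv2.fillConvexPoly(im,np.round(h*16).astype(np.int32),255,shift=4)
    return cv2.resize(im,(512,384),interpolation=cv2.INTER_AREA)/255.
def green(im,box,pad=6):
    x,y,w,h=[int(v) for v in box]; m=np.zeros(im.shape[:2])
    sl=np.s_[max(0,y-pad):y+h+pad,max(0,x-pad):x+w+pad]
    b,g,rr=[im[...,i].astype(float) for i in range(3)]
    g_=((g>rr*1.08)&(g>b*1.03)).astype(float); m[sl]=g_[sl]
    # keep largest component
    k,l,s,_=cv2.connectedComponentsWithStats((m>0).astype(np.uint8))
    return cv2.GaussianBlur((l==1+np.argmax(s[1:,4])).astype(float),(0,0),.6)
def fit(masks,parts,pose,p0,step):
    def f(p):
        Rm,t=pose(p); e=0
        for n,m in masks.items():
            q=cv2.GaussianBlur(render(n,parts,Rm,t),(0,0),.6); e+=np.abs(q-m).sum()/m.sum()
        return e
    sim=np.array([p0]+[np.array(p0)+s for s in np.diag(step)])
    o=minimize(f,p0,method="Nelder-Mead",options=dict(initial_simplex=sim,xatol=.02,fatol=1e-5,maxiter=600))
    return o.x,o.fun
Rz=lambda a:R.from_euler("z",a).as_matrix()
trayp=lambda p:(Rz(p[2]/100),np.array([p[0],p[1],0.]))
boxp=lambda p:(Rz(p[2]/100)@R.from_euler("y",-30,degrees=True).as_matrix(),np.array([p[0],p[1],52.]))
E
cat > m.py <<'E'
from fit import *
ims={n:cv2.imread(f"pics/{n}0.png") for n in("scene","top")}
bx=dict(key=dict(scene=[308.8,157.1,47,35.9],top=[140.5,188.7,52.3,51.2]),box=dict(scene=[98.1,214.3,60.1,44.2],top=[350.8,171.4,47.5,46.2]))
print(back("top",(168,214),20),back("top",(375,195),60))
vis=[]
for nm,parts,pose,z in(("key",TRAYB,trayp,20),("box",BOX,boxp,60)):
    ms={n:green(ims[n],bx[nm][n]) for n in ims}
    c=back("top",(168,214) if nm=="key" else (373,195),z)
    for sub in(["scene","top"],["top"],["scene"]):
        best=min((fit({n:ms[n] for n in sub},parts,pose,[c[0],c[1],a],[8,8,8]) for a in(-30,0,-60)),key=lambda o:o[1])
        print(nm,sub,best[0].round(2),round(best[1],3))
        if len(sub)==2: b2=best
    for n in ims:
        q=render(n,parts,*pose(b2[0])); im=ims[n].copy()
        x,y,w,h=[int(v) for v in bx[nm][n]]
        e=cv2.resize(im[y-12:y+h+12,x-12:x+w+12],(390,290),interpolation=cv2.INTER_CUBIC)
        for mm,col in((q,(0,0,255)),(ms[n],(255,0,0))):
            g=cv2.resize(mm[y-12:y+h+12,x-12:x+w+12],(390,290),interpolation=cv2.INTER_CUBIC)
            cs,_=cv2.findContours((g>.5).astype(np.uint8),cv2.RETR_LIST,cv2.CHAIN_APPROX_NONE); cv2.drawContours(e,cs,-1,col,1)
        vis.append(e)
cv2.imwrite("pics/fit0.png",np.vstack([np.hstack(vis[:2]),np.hstack(vis[2:])]))
E
python3 m.py
```

```text
[503.66849316 303.26951206  20.        ] [ 542.35769203 -292.06820181   60.        ]
key ['scene', 'top'] [500.58 308.67 -37.58] 0.146
key ['top'] [500.72 308.4  -35.64] 0.04Traceback (most recent call last):
  File "m.py", line 10, in <module>
    best=min((fit({n:ms[n] for n in sub},parts,pose,[c[0],c[1],a],[8,8,8]) for a in(-30,0,-60)),key=lambda o:o[1])
  File "m.py", line 10, in <genexpr>
    best=min((fit({n:ms[n] for n in sub},parts,pose,[c[0],c[1],a],[8,8,8]) for a in(-30,0,-60)),key=lambda o:o[1])
              ~~~^^^^^^^^^^^^^^^^^^^^^^^^^^^^^^^^^^^^^^^^^^^^^^^^^^^^^^^^^
  File "fit.py", line 30, in fit
    o=minimize(f,p0,method="Nelder-Mead",options=dict(initial_simplex=sim,xatol=.02,fatol=1e-5,maxiter=600))
    res = _minimize_neldermead(fun, x0, args, callback, bounds=bounds,
                               **options)
    fxr = func(xr)
    fx = function(np.copy(x), *(wrapper_args + args))
  File "fit.py", line 27, in f
    q=cv2.GaussianBlur(render(n,parts,Rm,t),(0,0),.6); e+=np.abs(q-m).sum()/m.sum()
                       ~~~~~~^^^^^^^^^^^^^^
  File "fit.py", line 12, in render
    h=cv2.convexHull(((proj(n,c@Rm.T+t)+.5)*K-.5).astype(np.float32))
                       ~~~~^^^^^^^^^^^^
  File "h.py", line 8, in proj
    p,M=cam(n); c=(np.atleast_2d(P)-p["eye"])@M
        ~~~^^^
  File "h.py", line 5, in cam
    p=viewer.camera_params(n); q=p["orientation"]; M=R.from_quat([q[1],q[2],q[3],q[0]]).as_matrix()
ValueError: time passes only in moves, steps and waits
```

```bash
python3 - <<'E'
s=open('h.py').read()
s=s.replace("def cam(n):","import functools\n@functools.lru_cache(None)\ndef cam(n):")
open('h.py','w').write(s)
E
python3 m.py
```

```text
[503.66849316 303.26951206  20.        ] [ 542.35769203 -292.06820181   60.        ]
key ['scene', 'top'] [500.58 308.67 -37.58] 0.146
key ['top'] [500.72 308.4  -35.64] 0.04
key ['scene'] [499.85 307.4  -41.89] 0.095
box ['scene', 'top'] [ 549.02 -287.44  -30.92] 0.152
box ['top'] [ 548.3  -286.15  -31.76] 0.055
box ['scene'] [ 549.19 -287.94  -29.6 ] 0.094
```

View pics/fit0.png

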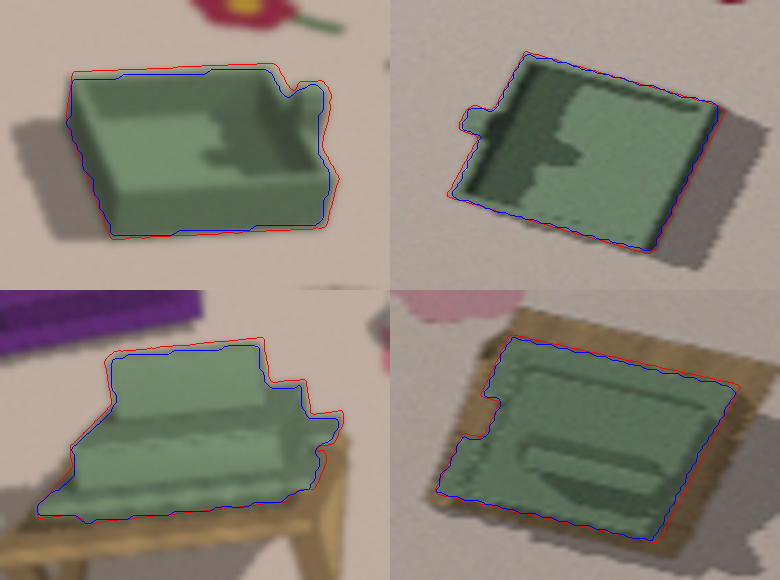

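```bash
cat > m2.py <<'E'
from fit import *
ims={n:cv2.imread(f"pics/{n}0.png") for n in("scene","top")}
o=np.load("out.npz")
net=dict(key=dict(scene=o["scene_keytray_0"],top=o["top_keytray_0"]),box=dict(scene=o["scene_box_mid_1"],top=o["top_box_mid_0"]))
for nm,parts,pose,p0 in(("key",TRAYB,trayp,[500,308,-36]),("box",BOX,boxp,[549,-287,-31])):
    for sub in(["scene","top"],["top"],["scene"]):
        b=fit({n:cv2.GaussianBlur(net[nm][n].astype(float),(0,0),.6) for n in sub},parts,pose,p0,[6,6,6]); print("net",nm,sub,b[0].round(2),round(b[1],3))
# background-difference soft mask for tray (top): local saturation threshold sweep
for k in(1.0,1.04,1.08,1.12,1.18):
    for nm,parts,pose,p0,bx in(("key",TRAYB,trayp,[500,308,-36],[140.5,188.7,52.3,51.2]),("box",BOX,boxp,[549,-287,-31],[350.8,171.4,47.5,46.2])):
        im=ims["top"].astype(float); x,y,w,h=map(int,bx); m=np.zeros((384,512)); sl=np.s_[y-6:y+h+6,x-6:x+w+6]
        m[sl]=((im[...,1]>k*im[...,2]))[sl]; c,l,s,_=cv2.connectedComponentsWithStats(m.astype(np.uint8)); m=(l==1+np.argmax(s[1:,4])).astype(float)
        b=fit({"top":cv2.GaussianBlur(m,(0,0),.6)},parts,pose,p0,[6,6,6]); print(k,nm,b[0].round(2),round(b[1],3))
E
python3 m2.py
```

```text
net key ['scene', 'top'] [501.45 308.65 -35.72] 0.093
net key ['top'] [502.31 309.48 -35.4 ] 0.027
net key ['scene'] [500.52 307.14 -38.27] 0.052
net box ['scene', 'top'] [ 549.83 -286.1   -30.05] 0.128
net box ['top'] [ 549.1  -284.73  -31.86] 0.044
net box ['scene'] [ 549.73 -287.83  -29.09] 0.066
1.0 key [501.23 308.99 -36.15] 0.021
1.0 box [ 548.46 -286.31  -32.14] 0.027
1.04 key [501.26 309.49 -36.23] 0.028
1.04 box [ 548.35 -286.14  -31.87] 0.04
1.08 key [501.04 308.67 -36.17] 0.04
1.08 box [ 548.46 -286.51  -31.11] 0.055
1.12 key [501.04 309.41 -36.17] 0.059
1.12 box [ 547.87 -286.22  -30.29] 0.069
1.18 key [501.36 308.26 -34.46] 0.145
1.18 box [ 547.86 -285.41  -28.12] 0.115
```

Candidates for the box are the green one on the stand at top (375,195) and the purple look-alike at top (382,281). I choose the green one: it sits on the stand, with its notch towards image left. For the tray, only (167,215) has a tab; (275,191) is plain. The close crops confirm both choices. Next I check reachability.

```bash
cat > plan.py <<'E'
from fit import *
H=45.0 # TCP height above box underside
Rb,tb=boxp([548.8,-286.5,-31.5]); tray=np.array([501.1,308.7,0.]); ty=-.362
def quat(Rbox,s=1): # tool x=-zb, y=s*xb
    x=-Rbox[:,2]; y=s*Rbox[:,0]; M=np.c_[x,y,np.cross(x,y)]
    q=R.from_matrix(M).as_quat(); return [q[3],q[0],q[1],q[2]]
E
python3 - <<'E'
from plan import *
print(np.round(R.from_quat(np.roll(r.get_orientation(),-1)).as_matrix(),2))
for s in(1,-1):
    q=quat(Rb,s)
    for h in(H,H+100,H+200):
        p=tb+Rb[:,2]*h; j=solver.solve_ik(p,q); print(s,p.round(0),None if j is None else np.round(j,2))
    q2=quat(Rz(ty),s)
    for z in(28+H,150+H,200+H):
        j=solver.solve_ik(tray+[0,0,z],q2); print(s,z,None if j is None else np.round(j,2))
print(r.get_time_s())
E
```

```text
[[-0.    0.28  0.96]
 [ 0.    0.96 -0.28]
 [-1.    0.   -0.  ]]
1 [ 527. -280.   91.] [ 0.9   0.43 -0.58  2.23  1.45  0.17 -1.29]
1 [ 480. -264.  178.] [-0.38  0.16  0.9   2.34 -0.86  0.27  0.95]
1 [ 432. -249.  264.] [-0.6  -0.32  0.88  2.33  0.49  0.54 -0.35]
1 73.0 [-0.99  0.55  0.44  1.91 -0.33  0.75 -0.72]
1 195.0 [-1.04  0.39  0.49  1.82 -0.22  0.98 -0.82]
1 245.0 [-1.05  0.34  0.5   1.77 -0.18  1.08 -0.85]
-1 [ 527. -280.   91.] [ 0.95  0.44 -0.63  2.22  1.46  0.2   1.86]
-1 [ 480. -264.  178.] [-0.67  0.34  1.32  2.35 -1.26  0.47 -1.81]
-1 [ 432. -249.  264.] [-0.59 -0.32  0.88  2.33  0.48  0.53  2.8 ]
-1 73.0 [-0.53  0.52 -0.17  1.88  0.12  0.75  2.01]
-1 195.0 [-0.57  0.37 -0.11  1.79  0.05  0.99  2.08]
-1 245.0 [-0.59  0.32 -0.08  1.74  0.03  1.09  2.1 ]
0.8
```

Run:
```python
from plan import *
q0=quat(Rz(-.315))
g=tb+Rb[:,2]*H
j=r.get_joints()
# swing base round to box side, mirrored natural arm configuration
r.goto_joints([0.45,0.30,0,1.75,0,1.09,0.0])
print(r.get_tool_pos().round(0),np.round(R.from_quat(np.roll(r.get_orientation(),-1)).as_matrix(),2),r.get_time_s())
q=quat(Rb)
for dz in(0,30,60,100,150,200):
    j=solver.solve_ik(g+[0,0,dz],q); print(dz,(g+[0,0,dz]).round(0),None if j is None else np.round(j,2))
for h in(60,100):
    j=solver.solve_ik(g+Rb[:,2]*h,q); print('n',h,None if j is None else np.round(j,2))
```

```text
[ 496. -308.  251.] [[ 0.    0.9  -0.43]
 [-0.   -0.43 -0.9 ]
 [-1.    0.   -0.  ]] 4.3
0 [ 527. -280.   91.] [ 0.9   0.43 -0.58  2.23  1.45  0.17 -1.29]
30 [ 527. -280.  121.] [ 1.09  0.42 -0.8   2.2   1.18  0.26 -1.  ]
60 [ 527. -280.  151.] [ 1.09  0.35 -0.79  2.18  0.86  0.27 -0.7 ]
100 [ 527. -280.  191.] [ 0.5   0.19 -0.1   2.18 -0.11  0.26  0.19]
150 [ 527. -280.  241.] [ 0.48  0.11 -0.08  2.13 -0.1   0.38  0.18]
200 [ 527. -280.  291.] [ 0.47  0.05 -0.06  2.07 -0.09  0.5   0.16]
n 60 [ 1.12  0.32 -0.79  2.25  0.91  0.22 -0.75]
n 100 [ 0.52  0.13 -0.11  2.29 -0.19  0.2   0.28]
```

Run:
```python
from plan import *
def qphi(phi):
    Rm=Rb@R.from_euler("x",phi).as_matrix(); return quat(Rm)
r.goto_joints(solver.solve_ik(tb+Rb[:,2]*H+[0,0,60],quat(Rb)))
print(r.get_tool_pos().round(1),r.get_time_s())
for H in(45,49):
  for phi in(-.4,-.2,-.1,0,.1,.2,.4):
    g=tb+Rb[:,2]*H
    # keep pinch on the bar's middle
    Rm=Rb@R.from_euler("x",phi).as_matrix()
    g=tb+Rb[:,2]*(H+18.7)-Rm[:,2]*18.7
    j=solver.solve_ik(g,qphi(phi)); print(H,phi,None if j is None else np.round(j,3))
```

```text
[ 527.8 -280.9  151.5] 5.1333
45 -0.4 [ 0.235  0.417 -0.131  2.258  1.541  0.541 -1.707]
45 -0.2 [ 0.366  0.373 -0.121  2.27   1.631  0.27  -1.666]
45 -0.1 [ 1.153  0.558 -0.985  2.221  1.592  0.524 -1.401]
45 0 [ 0.904  0.426 -0.58   2.226  1.451  0.173 -1.289]
45 0.1 [ 1.302  0.589 -1.002  2.188  1.33   0.297 -1.014]
45 0.2 [ 1.311  0.584 -0.933  2.164  0.82   0.184 -0.463]
45 0.4 [ 1.533  0.79  -1.134  2.089  0.48   0.313  0.04 ]
49 -0.4 [ 0.244  0.408 -0.144  2.261  1.529  0.546 -1.693]
49 -0.2 [ 0.373  0.364 -0.129  2.272  1.604  0.271 -1.638]
49 -0.1 [ 1.156  0.546 -0.986  2.224  1.577  0.517 -1.391]
49 0 [ 1.076  0.471 -0.787  2.219  1.45   0.269 -1.251]
49 0.1 [ 1.307  0.579 -1.005  2.19   1.303  0.293 -0.99 ]
49 0.2 [ 1.324  0.579 -0.946  2.166  0.802  0.19  -0.446]
49 0.4 [ 1.539  0.782 -1.138  2.091  0.461  0.315  0.056]
```

```bash
sed -i 's/^H=45.0/H=48.0/' plan.py
python3 - <<'E'
from plan import *
g=tb+Rb[:,2]*H; q=quat(Rb)
r.move_straight(g+[0,0,35],vel=120)
print(r.get_tool_pos().round(1),(g+[0,0,35]).round(1),r.get_joints().round(3),r.get_force().round(1),r.get_time_s())
for n in("scene","top"): cv2.imwrite(f"pics/{n}1.png",viewer.grab_frame(n))
S=cv2.imread("pics/scene1.png")[150:300,50:210];T=cv2.imread("pics/top1.png")[140:290,300:460]
cv2.imwrite("pics/c1.png",cv2.resize(np.hstack([S,T]),None,fx=2.5,fy=2.5,interpolation=cv2.INTER_CUBIC))
E
```

```text
[ 527.1 -279.4  129.1] [ 526.  -279.1  128.6] [ 0.993  0.366 -0.677  2.201  0.994  0.214 -0.838] [-1.3 -0.1  0.2] 5.4667
```

View pics/c1.png

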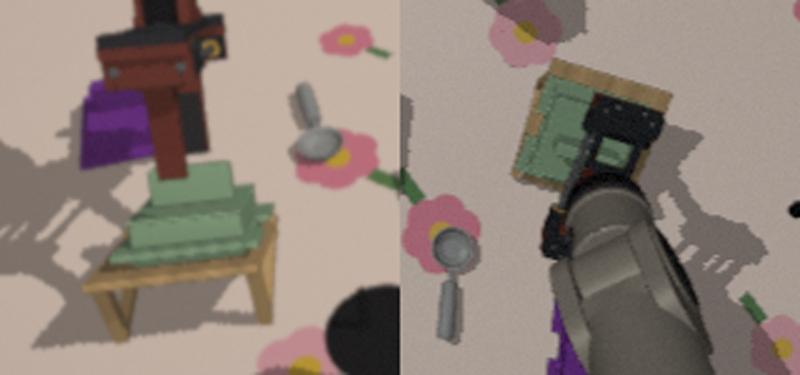

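Run:
```python
from plan import *
M=R.from_quat(np.roll(r.get_orientation(),-1)).as_matrix(); t=r.get_tool_pos()
print((Rb.T@M).round(3), (Rb.T@(t-tb)).round(1))
im=cv2.imread("pics/scene1.png")
e=cv2.resize(im[150:300,50:210],None,fx=4,fy=4,interpolation=cv2.INTER_CUBIC)
def d(P,c):
    for u in proj("scene",np.array(P)): cv2.circle(e,tuple(int(v) for v in ((u-[50,150]+.5)*4)),3,c,-1)
d([t+M@[0,y,z] for y in(44,57) for z in(-10,10)],(0,0,255)) # finger tips
d([tb+Rb@[8*s,y,74] for y in(-35,35) for s in (-1,1)],(255,0,0))
cv2.imwrite("pics/c1b.png",e)
```

```text
[[ 0.002  1.     0.001]
 [-0.001  0.001 -1.   ]
 [-1.     0.002  0.001]] [19.2  0.1 78.7]
```

View pics/c1b.png

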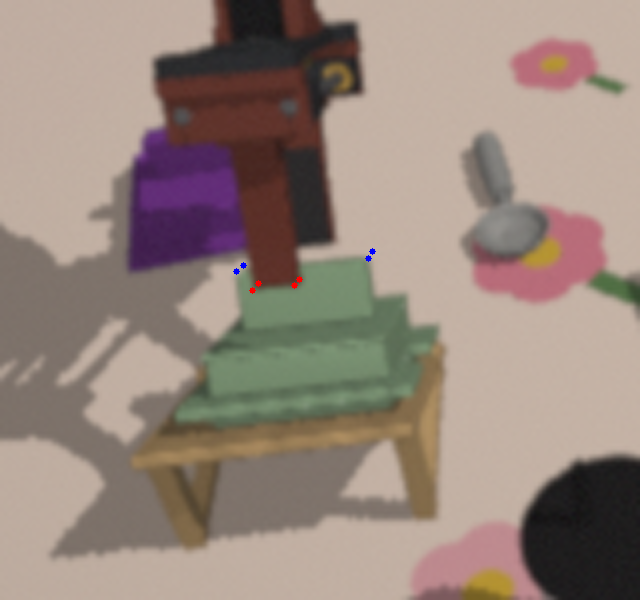

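Run:
```python
from plan import *
g=tb+Rb[:,2]*H
r.move_straight(g,vel=60)
t=r.get_tool_pos(); print((Rb.T@(t-tb)).round(1),r.get_joints().round(3),r.get_force().round(1))
r.command_gripper(30,20)
print(r.get_grip_width(),r.get_force().round(1))
r.command_gripper(0,40)
print(r.get_grip_width(),r.get_force().round(1),(Rb.T@(r.get_tool_pos()-tb)).round(1),r.get_time_s())
```

```text
[ 0.7 -0.1 48.2] [ 0.924  0.423 -0.601  2.226  1.421  0.18  -1.258] [-0.8 -0.3  0.6]
29.984119302148923 [-0.1  0.3 -0.2]
15.52260565689211 [-0.6  0.4 -0.3] [-0.2  0.  48. ] 7.675
```

Run:
```python
from plan import *
t=r.get_tool_pos()
r.move_straight(t+[0,0,40],vel=60)
print(r.get_grip_width(),r.get_force().round(1),r.get_ft_torque().round(2),r.get_joints().round(2))
r.move_straight(t+[0,0,170],vel=130)
print(r.get_tool_pos().round(1),r.get_grip_width(),r.get_force().round(1),r.get_joints().round(2),r.get_time_s())
q2=quat(Rz(ty))
for z in(28,68,108,158): print(z,np.round(solver.solve_ik(tray+[0,0,z+H],q2),2))
print(np.round(solver.solve_ik(r.get_tool_pos()+[0,0,30],quat(Rz(-.315))),2))
for n in("scene","top"): cv2.imwrite(f"pics/{n}2.png",viewer.grab_frame(n))
cv2.imwrite("pics/c2.png",np.hstack([cv2.imread("pics/scene2.png")[:,:400],cv2.imread("pics/top2.png")[:,112:]]))
```

```text
15.797473020638424 [ 0.8  1.  -3.4] [0.25 0.95 0.02] [ 1.07  0.38 -0.77  2.2   1.02  0.25 -0.86]
[ 525.2 -278.8  262.4] 15.803462366980481 [-1.  -0.6 -4. ] [ 1.54  0.28 -1.27  2.06  0.51  0.52 -0.35] 9.6417
28 [ 0.17  0.88 -1.22  1.83  0.92  1.14 -1.75]
68 [ 0.17  0.79 -1.21  1.81  0.82  1.15 -1.68]
108 [ 0.17  0.72 -1.19  1.78  0.73  1.17 -1.62]
158 [ 0.21  0.69 -1.28  1.73  0.7   1.26 -1.6 ]
[ 1.2   0.53 -1.16  1.62  0.5   1.33 -0.35]
```

View pics/c2.png

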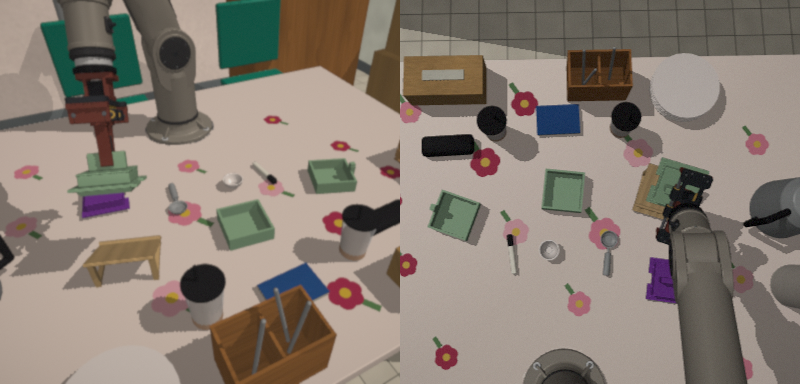

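Run:
```python
from plan import *
r.goto_joints([0.45,0.30,0,1.75,0,1.09,0.0])
print(r.get_tool_pos().round(1),r.get_grip_width(),r.get_time_s())
q2=quat(Rz(ty))
r.goto_joints([-0.55,0.30,0,1.75,0,1.09,-0.9])
print(r.get_tool_pos().round(1),r.get_grip_width(),r.get_time_s())
j=solver.solve_ik(tray+[0,0,138+H],q2); print(np.round(j,2))
for z in(28,108): print(z,np.round(solver.solve_ik(tray+[0,0,z+H],q2),2))
r.movep(tray+[0,0,138+H],q2)
print(r.get_tool_pos().round(1),r.get_grip_width(),r.get_force().round(1),r.get_time_s())
for n in("scene","top"): cv2.imwrite(f"pics/{n}3.png",viewer.grab_frame(n))
S=cv2.imread("pics/scene3.png")[60:210,260:420];T=cv2.imread("pics/top3.png")[140:290,100:260]
cv2.imwrite("pics/c3.png",cv2.resize(np.hstack([S,T]),None,fx=2.5,fy=2.5,interpolation=cv2.INTER_CUBIC))
```

```text
[ 494.9 -308.2  250.5] 15.903566268511717 11.0333
[527.7 248.4 251.2] 15.938437913711054 13.05
[-0.64  0.37 -0.03  1.8   0.01  0.96 -1.03]
28 [-0.64  0.51 -0.03  1.88  0.02  0.75 -1.04]
108 [-0.64  0.41 -0.03  1.83  0.01  0.9  -1.03]
[500.8 308.4 185. ] 15.719702744765918 [-0.3 -0.3 -3.1] 13.5083
```

View pics/c3.png

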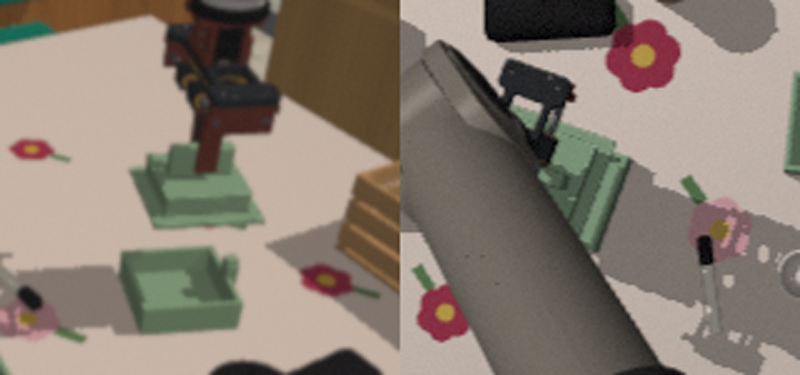

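Run:
```python
from plan import *
im=viewer.grab_frame("scene")
for o in viewer.outline_of("box_mid","scene"): print(round(o["score"],2),o["box"])
bx=[312,115,56,38]
m=green(im,bx,4)
t=r.get_tool_pos(); M=R.from_quat(np.roll(r.get_orientation(),-1)).as_matrix()
Rbx=np.c_[M[:,1],-M[:,2],-M[:,0]]; print(Rbx.round(3))
b0=t-Rbx[:,2]*H
# mask out where finger/bar is: ignore everything above lid -> use body+rim only, weight
def cost(p,ret=False):
    Rm=Rbx@R.from_euler("xyz",[p[3]/100,p[4]/100,p[5]/100]).as_matrix()
    q=render("scene",BOX,Rm,b0+Rbx@np.array(p[:3]))
    w=np.ones_like(m); w[ig]=0
    q=cv2.GaussianBlur(q,(0,0),.6)
    return q if ret else (np.abs(q-m)*w).sum()/m.sum()
# ignore region: finger pixels (reddish/dark) neighbourhood and all above the bar bottom
g=proj("scene",b0+Rbx[:,2]*42)[0]; ig=np.zeros(m.shape,bool); ig[:int(g[1])-2]=True
from scipy.optimize import minimize
print("pred",cost([0]*6))
for free in([0,1],[1,2],[0,1,2],[0,1,2,3,4],[0,1,5],[0,1,2,3,4,5]):
    f=lambda v:cost([v[free.index(i)] if i in free else 0 for i in range(6)])
    n=len(free); o=minimize(f,np.zeros(n),method="Nelder-Mead",options=dict(initial_simplex=np.vstack([np.zeros(n),5*np.eye(n)])))
    print(free,o.x.round(2),round(o.fun,3))
e=cv2.resize(im[90:200,290:400],None,fx=5,fy=5,interpolation=cv2.INTER_CUBIC)
for mm,c in((cost([0]*6,True),(0,0,255)),(m,(255,0,0))):
    cs,_=cv2.findContours((cv2.resize(mm[90:200,290:400],None,fx=5,fy=5,interpolation=cv2.INTER_CUBIC)>.5).astype(np.uint8),cv2.RETR_LIST,cv2.CHAIN_APPROX_NONE); cv2.drawContours(e,cs,-1,c,1)
qt=render("scene",TRAYB,Rz(ty),tray)
cs,_=cv2.findContours((cv2.resize(qt[90:200,290:400],None,fx=5,fy=5,interpolation=cv2.INTER_CUBIC)>.5).astype(np.uint8),cv2.RETR_LIST,cv2.CHAIN_APPROX_NONE); cv2.drawContours(e,cs,-1,(0,255,255),1)
cv2.imwrite("pics/c3b.png",e)
```

```text
0.64 [80.2, 177.8, 46.3, 40.4]
0.6 [313.1, 115.3, 51.4, 36.6]
[[ 0.934  0.357 -0.002]
 [-0.357  0.934 -0.001]
 [ 0.002  0.001  1.   ]]
pred 0.1134973812407373
[0, 1] [-2.3   0.88] 0.106
[1, 2] [-0.25  1.05] 0.109
[0, 1, 2] [-0.72  0.29  0.96] 0.107
[0, 1, 2, 3, 4] [-2.56 -3.9   4.35 -7.42  6.91] 0.088
[0, 1, 5] [-2.26 -0.98 -8.03] 0.095
[0, 1, 2, 3, 4, 5] [-4.03 -2.85  1.03 -7.88  3.79  1.12] 0.085
```

View pics/c3b.png

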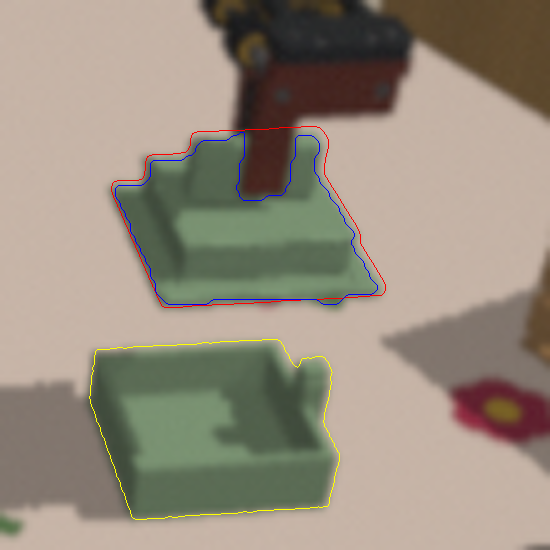

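Run:
```python
from plan import *
r.move_straight(tray+[0,0,56+H],vel=100)
r.dwell(.2)
print((r.get_tool_pos()-tray).round(1),r.get_force().round(1),r.get_ft_torque().round(2),r.get_time_s())
for n in("scene","top"): cv2.imwrite(f"pics/{n}4.png",viewer.grab_frame(n))
S=cv2.imread("pics/scene4.png")[120:220,290:390];T=cv2.imread("pics/top4.png")[160:260,120:220]
cv2.imwrite("pics/c4.png",cv2.resize(np.hstack([S,T]),None,fx=4,fy=4,interpolation=cv2.INTER_CUBIC))
```

```text
[  0.4   0.3 104.7] [ 0.8 -0.3 -2.6] [-0.03  0.1  -0.04] 14.875
```

View pics/c4.png

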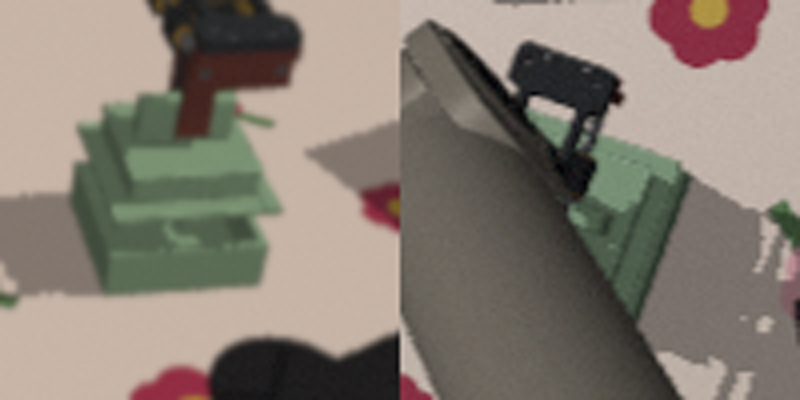

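Run:
```python
from plan import *
f0=r.get_force(); z=56
for z in [52,48,45,42,40,38,36,34,32,31,30,29.5,29,28.5,28,27.5,27]:
    r.move_straight(tray+[0,0,z+H],vel=30)
    f=r.get_force()-f0
    print(z,(r.get_tool_pos()-tray-[0,0,H]).round(1),f.round(1),r.get_ft_torque().round(2))
    if np.linalg.norm(f)>6: break
print(r.get_time_s(),r.get_grip_width())
for n in("scene","top"): cv2.imwrite(f"pics/{n}5.png",viewer.grab_frame(n))
S=cv2.imread("pics/scene5.png")[120:220,290:390];T=cv2.imread("pics/top5.png")[160:260,120:220]
cv2.imwrite("pics/c5.png",cv2.resize(np.hstack([S,T]),None,fx=4,fy=4,interpolation=cv2.INTER_CUBIC))
```

```text
52 [-0.2 -0.1 51.7] [-1.6  0.9 -0.5] [-0.06  0.11  0.  ]
48 [-0.2 -0.1 47.7] [-0.4  0.5 -0.4] [-0.09  0.09  0.01]
45 [-0.2 -0.1 44.8] [-1.2 -0.1 -0.9] [-0.08  0.08 -0.  ]
42 [-0.2 -0.1 41.8] [-1.1  0.2  0.1] [-0.07  0.1  -0.02]
40 [-0.1 -0.  39.9] [ 0.1 -0.7 -0.6] [-0.09  0.07  0.01]
38 [-0.1 -0.1 37.9] [-0.  -0.4 -0.5] [-0.06  0.07  0.02]
36 [-0.1 -0.1 35.8] [-0.7 -0.1  0.2] [-0.09  0.13  0.  ]
34 [-0.1 -0.1 33.8] [-0.1 -0.6 -1.1] [-0.05  0.07  0.03]
32 [-0.1 -0.1 31.8] [-1.3 -0.6 -0.6] [-0.04  0.07  0.03]
31 [-0.   0.  30.9] [ 0.1 -0.5 -1. ] [-0.08  0.07  0.  ]
30 [-0.1 -0.  29.9] [-0.2 -0.3 -0.3] [-0.03  0.08 -0.01]
29.5 [-0.  -0.  29.5] [-0.3  0.4 -1.8] [-0.09  0.09 -0.  ]
29 [-0. -0. 29.] [-1.  -0.4 -0.8] [-0.04  0.07 -0.04]
28.5 [-0.1  0.  28.4] [-0.4  0.4 -0.9] [-0.05  0.12  0.03]
28 [ 0.1  0.  28.1] [-0.9  0.1  1.1] [-0.1   0.09 -0.05]
27.5 [ 0.1  0.  28.1] [-3.7 -1.5  8.4] [-0.36  0.5   0.06]
19.0417 15.729688694825064
```

View pics/c5.png

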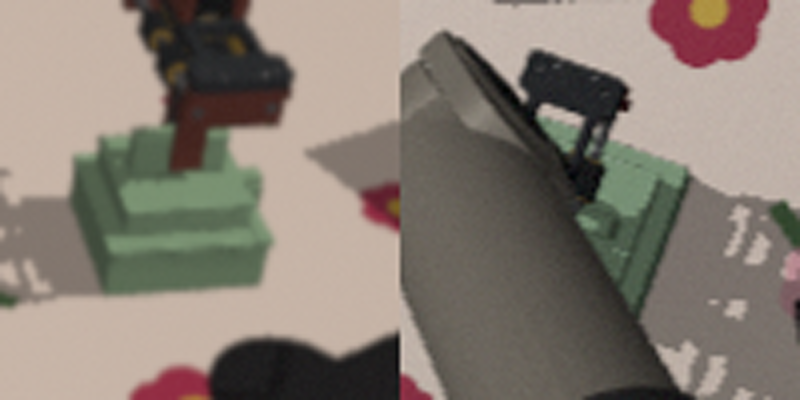

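Contact came at exactly 28 mm, and the tab shows beside the lid in the scene view. I'll relieve the press, let go, retreat and check.

Run:
```python
from plan import *
r.move_straight(tray+[0,0,28.0+H],vel=20)
r.command_gripper(40); r.dwell(.2)
print(r.get_grip_width(),r.get_force().round(1))
r.move_straight(tray+[0,0,28+H+60],vel=80)
r.move_straight(tray+[0,0,28+H+160],vel=150)
j=r.get_joints(); j[0]+=.75; r.goto_joints(j)
r.dwell(.3); print(r.get_time_s(),r.get_joint_vel().round(3),r.get_force().round(1))
for n in("scene","top"): cv2.imwrite(f"pics/{n}6.png",viewer.grab_frame(n))
S=cv2.imread("pics/scene6.png");T=cv2.imread("pics/top6.png")
cv2.imwrite("pics/c6.png",np.vstack([cv2.resize(np.hstack([S[120:220,290:390],T[160:260,120:220]]),None,fx=4,fy=4,interpolation=cv2.INTER_CUBIC)[:380]]))
cv2.imwrite("pics/c6t.png",T)
b,e=fit({"top":green(T,[138,185,58,58],2)},[c+[0,0,28] for c in RIM]+[TRAY[1],TRAY[2]],trayp,[501,308.7,-36],[4,4,4]); print("stack rim fit",b.round(1),e)
```

```text
40.20759107277214 [ 0.  -0.4 -0.1]
23.775 [ 0.005  0.002  0.001 -0.     0.     0.002  0.001] [ 0.3  0.6 -0.2]
stack rim fit [500.3 306.3 -35.8] 0.030805758885116778
```

View pics/c6.png

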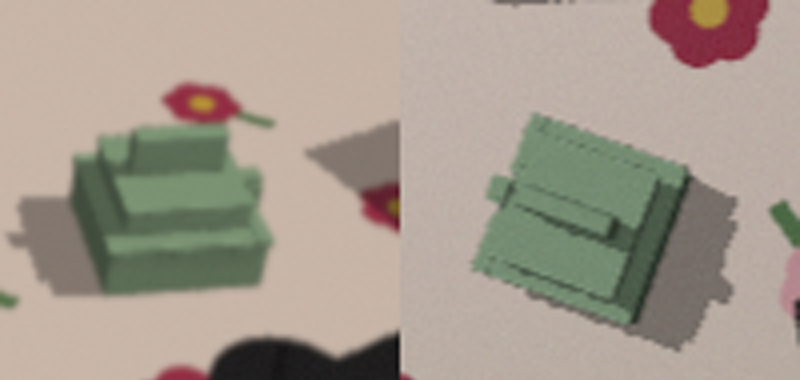

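View pics/c6t.png

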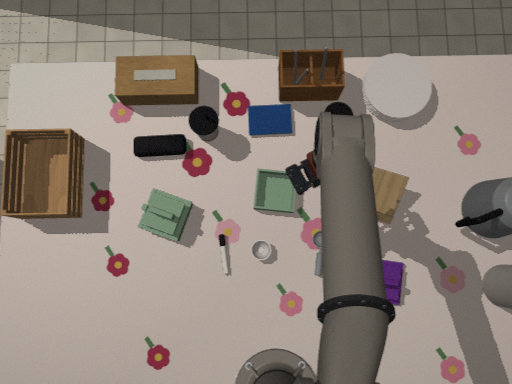

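The box is seated level in the tabbed tray: top view (165,214), tab through the notch at (146,209), rim on rim. Nothing else that can be seen has moved from the first picture.

```bash
python3 -c "
from rig import r,job
print(r.get_tool_pos(),r.get_time_s()); job.job_done()"
```

```text
[ 576.47000364 -115.23858184  234.90840323] 23.875
the job is handed in; nothing more can be done
```

The box is stacked on the tabbed tray and the job was handed in at 23.9 s of the 45 s allowed. I gripped the green box by its bar on the slanted stand, lifted it off and turned it level. I then lowered it in small steps until the rims touched with the underside at 28 mm, the stacked height given. The press at contact was about 9 N; I backed it off before letting go.

**Final pictures:** they show the box level, its rim on the tray's rim and the tab up through the notch. The gripper is clear and touching nothing. The other things that can be seen stand where they were. The last top picture has the arm over one cup, the spoon and the purple look-alike, so I could not confirm those there.

**Checks that disagreed:**
- The last outline fit, of the stacked rim and tab, put the stack at (500, 306), about 2.5 mm from the earlier tray position of (501, 309). That is about what the calibration and pixel size allow. The lateral forces stayed within about 4 N, so I don't take it as the tray having moved.
- The scene camera's tray angle differed from the top camera's by up to 0.06 rad. I used the top camera's value.
- A fit of the held box with all its angles left free suggested a small tilt, but I saw none in the picture and the box seated flat.

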